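# Turn a ported bottle to its hose coupler and connect it

### The job

Stand the orange-capped bottle upright in the middle of the round black pad, turned so that its blue side barb follows the red arrow and points straight at the blue coupler fork, and let go of it. Then slide the coupler all the way along its rail, so that its fork takes in the barb, and leave the bottle standing like that. Do not tip the bottle over, and leave the other things where they are.

Things in the scene. Friction and masses are not known exactly. Their poses are not given: they have to be found in the camera images.
- bottle_center (a point): Loose whitish round bottle with an orange screw cap (fixed to it), 0.22 kg, upright on the bench at the start; 146 mm tall, body 60 mm in diameter; cap 43 mm in diameter, from 122 to 146 mm above the underside. This point is on its axis, 73 mm above the underside. z is up along the axis; +x points the way its one blue side barb points.
- barb_tip (a point): Outer end of the bottle's blue hose barb, which stands out level from its side: 67 mm from the bottle's axis, 85 mm above its underside; the barb is 9 to 12 mm thick. Same axes as bottle_center.
- pad (a point): Centre of the top of the flat round black rubber pad, 76 mm in diameter, where the bottle is to stand; 11 mm above the bench. It lies on a fixed aluminium base plate, 228 x 90 x 8 mm, that reaches 49 mm behind and 179 mm ahead of this point. +x points along the red arrow on the plate, from the pad to the coupler; z is up.
- coupler (a joint): Position of the coupler carriage along its rail in m: 0 = fully back, away from the pad; 0.055 = home against its stop, near the pad. It moves along the pad's -x direction, with about 2 N of friction, and stays where it is left.
- coupler_grip (a point): Centre of the black upright grip fin on top of the coupler carriage, 124 mm above the bench; the fin is 16 mm wide across the rail, 22 mm long along it, from 105 to 142 mm above the bench. It lies 150 mm from the pad's centre along the pad's +x when the coupler is fully back (joint 0), 95 mm when home. Same axes as pad.
- fork_mouth (a point): Middle of the open front of the coupler's blue fork, 96 mm above the bench, 50 mm from the fin's centre towards the pad. The fork is open above and below, from 80 to 112 mm above the bench, 63 mm wide; its mouth is about 44 mm wide and narrows to a slot 20 mm wide, which is 29 mm deep from this point. Same axes as pad.
- plain_center (a point): Bystander: a loose clear glass bottle with a blue cap and no side barb, 69 mm in diameter, 129 mm tall, point on its axis 65 mm above its underside. It may stand where the orange-capped bottle could have been. Leave it.
- scope: Bystander: a small handheld scope upright in a black round stand, 74 x 76 x 157 mm, origin under its base. Leave it.
- tube: Bystander: a centrifuge tube with a red cap lying on the bench, 120 mm long, 21 mm thick, origin on its underside. Leave it.
- vial: Bystander: a small vial with a yellow-orange cap, 25 mm in diameter, 60 mm tall, origin under its base. Leave it.

How it is judged:
By the outcome, as a careful person would: the job done as asked, in the order asked, and still so for the second after the job is handed in, with the robot touching nothing.
It also fails if it takes over 54 s, if anything falls off the work surface, if the arm or the gripper's body presses on something with over 40 N, if the wrist force passes 120 N, or if a joint passes its speed limit or range.

### The arm

A 6-joint arm with a two-finger parallel gripper is mounted at the origin on a cart in front of the work surface, level with it; the furniture and walls round the work are solid. World frame = base frame: x ahead of the robot, y to its left, z up, the work surface at z = 0. Lengths are in m, angles in rad, forces in N, time in s.
With the tool pointing down it reaches from about 0.375 to 0.9 m from the base axis. Payload 3.1 kg.
Tool frame: the origin (TCP) lies midway between the tips of the shut fingers; the grasp point (between the pads) lies 19 mm behind it (pinch_z is the distance from the TCP to the grasp point, in m); y points along the fingers, z is the direction in which the jaws open and shut, and the axes are right-handed (so a half turn about y gives the same grasp; the last joint's range is limited). The gripper opens to 87 mm and grips with 3 to 60 N. Pads are 19 mm wide; open, the fingers measure 117 mm over their backs; the gripper's body (75 mm by 190 mm) begins 51 mm behind the grasp point.
Start: joints at [-1.478, 0.527, 1.433, -0, 1.181, -0.178], TCP at [0.168, -0.602, 0.19] pointing down, gripper open.
Joint ranges: [-3.08, 3.08], [-0.75, 2.2], [0.22, 2.44], [-1.43, 4.57], [0, 2.65], [-2.85, 2.85]. Speed limits (rad/s): [2.79, 2.79, 3.14, 3.14, 3.14, 3.14].

### API

Orientations are given as a unit quaternion [x, y, z, w].
In Python, from rig import * gives the robot as it stands.
- The arm moves only by the tool drive_tool, never from a script. Its argument "plan" is a list of rows, each a list of 7 numbers: the shift along the tool's x, y, z in mm, then the turn, a rotation vector about the tool's x, y, z in degrees, then the finger opening in mm, from 0 to 87. A call has 1 to 10 rows; each row is the pose to reach, as a shift and turn from the pose commanded when the call began, along the tool's axes at that moment; what a row does not reach only later rows make up. A row lasts 1/10 s, in which the tool goes at most 50 mm and 8.59 degrees, less where a joint would pass 70% of its speed; a pose out of reach is approached as far as the arm can. A call with a gripper value outside its range is refused whole. The fingers move at their own pace and stop on an object; "newtons" is the grip in N (left out, the last holds). Time passes only in rows, so rows that repeat a pose let the fingers close. It gives the time, the measured TCP pose, the force and the opening at its end, in the units of the state.
- get_obs(): the state, without advancing time (a new reading comes with each control period).
- camera(name): name is "scene" or "top"; returns the picture (480x640x3 uint8, blue, green, red); there is no depth.
- get_calibration(name): a dict with "fx", "fy", "cx", "cy" (pixels), "origin" and "rotation" of the camera in the world. Camera axes: x right, y down, z forward; pixel columns grow to the right and rows downward; lengths in m; the calibration is good to about 2 mm. A picture is of the moment at which its call begins. get_calibration takes no time and is no camera call.
- hand_in(): hands the job in, once; it reports no verdict.
Trained networks look in the newest picture that a camera, given by its name, has taken for a name from the list of things; names that differ only in an ending like _2 or _b are one class to them, and where a whole thing is asked for, a point or a joint stands for the part that bears it (a point fixed in the world has none). Each returns a list of dicts, best first, with "conf" (0 to 1); they miss things now and then, are a little off and sometimes report something else, mostly with a low value. They report only what shows in the picture. A call takes as long as a camera call.
- spot_in(camera, target): "location" ([column, row] in pixels, amid what is visible of it).
- mark_of(camera, target): "location" ([column, row] in pixels: a listed point, or the origin of a listed thing).
The state is a dict: "time": time; "q": joint angles; "joint_velocities": joint speeds; "joint_torque": joint torques, N m; "position": TCP position; "tool_rot": TCP orientation; "ft_force": force on the tool from outside, world axes, zero at the start; "moment": the same for the moment, N m; "grip_width": finger opening in m.
Only numpy, scipy, OpenCV 4.12 (cv2) and the standard library are available. Lean on these libraries where they do the work, as an engineer would, in place of code of your own. Each camera call takes 0.05 s, during which the arm holds its last target. There are 200 camera calls.

## Working session

There is one attempt and no reset: what is moved stays moved. The work goes in short steps, Python scripts to look and compute and a tool call to move; the robot and the scene stay as the last step left them, time stands still between calls to the robot, and variables do not carry over. Pictures are saved under pics/ and viewed, about 8 in all and at most 12, crops included, and the job is handed in when it is done.

Besides the shell and the picture viewer there is one more tool, called after "Call:" as a command line: name --pt "numbers of a row" for each row, then --argument value for the rest. drive_tool: Moves the arm, as the interface text tells. Its arguments: {"type":"object","properties":{"plan":{"type":"array","items":{"type":"array","items":{"type":"number"}}},"newtons":{"type":"number"}},"required":["plan"]}

```bash
ls; mkdir -p pics
cat > h.py <<'E'
from rig import *
import numpy as np, cv2
from scipy.spatial.transform import Rotation as R
def ray(c,px):
    k=get_calibration(c); Rm=np.array(k["rotation"])
    if Rm.ndim==1: Rm=R.from_quat(Rm).as_matrix()
    d=Rm@np.array([(px[0]-k["cx"])/k["fx"],(px[1]-k["cy"])/k["fy"],1]); return np.array(k["origin"]),d
def at_z(c,px,z):
    o,d=ray(c,px); return o+d*(z-o[2])/d[2]
def proj(c,p):
    k=get_calibration(c); Rm=np.array(k["rotation"])
    if Rm.ndim==1: Rm=R.from_quat(Rm).as_matrix()
    v=Rm.T@(np.array(p)-np.array(k["origin"])); return [round(k["fx"]*v[0]/v[2]+k["cx"],1),round(k["fy"]*v[1]/v[2]+k["cy"],1)]
E
python3 - <<'E'
from h import *
np.set_printoptions(precision=4,suppress=True)
Z=dict(bottle_center=.073,barb_tip=.085,pad=.011,coupler_grip=.124,fork_mouth=.096,plain_center=.065,scope=0,tube=0,vial=0)
ims=[]
for c in("scene","top"):
    im=camera(c); cv2.imwrite(f"pics/{c}0.png",im); print(c,get_calibration(c))
    for n,z in Z.items():
        for m in mark_of(c,n)[:2]: print(n,np.round(m["conf"],2),np.round(m["location"],1),at_z(c,m["location"],z))
o=get_obs();print(o); print(R.from_quat(o["tool_rot"]).as_matrix())
E
```

```text
pics
scene {'fx': 509.4926528411119, 'fy': 509.4926528411119, 'cx': 324.20062955383435, 'cy': 249.05603648250968, 'origin': array([-0.1042, -0.8527,  0.7194]), 'rotation': array([ 0.8348, -0.3108,  0.1606, -0.425 ])}
pad 0.7 [300.2 274.9] [ 0.434 -0.156  0.011]
scope 0.97 [233.3 257.3] [0.3644 0.0086 0.    ]
scope 0.46 [418.4 292.2] [ 0.5983 -0.3575  0.    ]
vial 0.87 [419.7 287. ] [ 0.6138 -0.348   0.    ]
top {'fx': 477.4787754588048, 'fy': 477.4787754588048, 'cx': 317.0446961798852, 'cy': 243.2790963800027, 'origin': array([ 0.3381, -0.2262,  0.9513]), 'rotation': array([-0.7023,  0.7087, -0.0411,  0.0525])}
bottle_center 0.79 [360.6 204.7] [ 0.5272 -0.2946  0.073 ]
barb_tip 0.55 [389.2 228.6] [ 0.4793 -0.3451  0.085 ]
pad 0.84 [289.7 261.5] [ 0.4275 -0.157   0.011 ]
coupler_grip 0.98 [303.6 172.6] [ 0.5757 -0.1902  0.124 ]
fork_mouth 0.86 [299.6 205. ] [ 0.5229 -0.1814  0.096 ]
fork_mouth 0.23 [359.6 207.1] [ 0.5178 -0.2909  0.096 ]
plain_center 0.73 [378.5 283.8] [ 0.3795 -0.3253  0.065 ]
scope 0.77 [203.4 295.2] [0.3629 0.0156 0.    ]
tube 0.64 [431.1 250.2] [ 0.4485 -0.4391  0.    ]
vial 0.78 [381.1 171.3] [ 0.6121 -0.3435  0.    ]
{'time': 1.0, 'q': array([-1.4775,  0.5275,  1.4327,  0.    ,  1.1814, -0.1785]), 'joint_velocities': array([-0.0001,  0.0013, -0.0016,  0.0005, -0.001 ,  0.001 ]), 'joint_torque': array([ -0.0004, -44.0021, -17.6987,   0.0633,   0.0505,  -0.    ]), 'position': array([ 0.1678, -0.602 ,  0.19  ]), 'tool_rot': array([-0.0958,  0.7006, -0.7006,  0.0958]), 'ft_force': array([0.8102, 0.2586, 0.0414]), 'moment': array([0.0089, 0.0413, 0.0563]), 'grip_width': 0.08699448275746381}
[[-0.9633  0.      0.2685]
 [-0.2685  0.0001 -0.9633]
 [-0.     -1.     -0.0001]]
```

Run:
```python
import cv2
a=cv2.imread("pics/top0.png")[110:350,170:490]; cv2.imwrite("pics/topc.png",cv2.resize(a,None,fx=2.5,fy=2.5,interpolation=cv2.INTER_CUBIC))
```

```text
(no output)
```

View pics/topc.png

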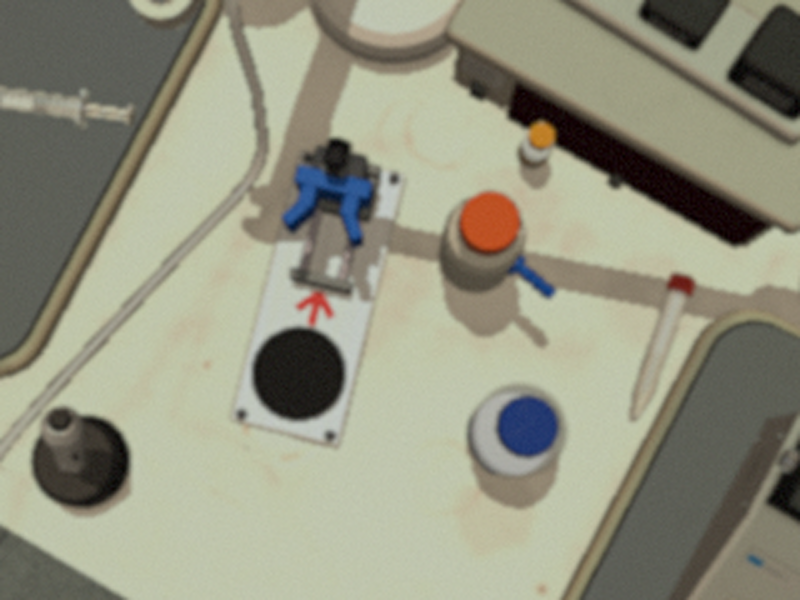

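View pics/scene0.png

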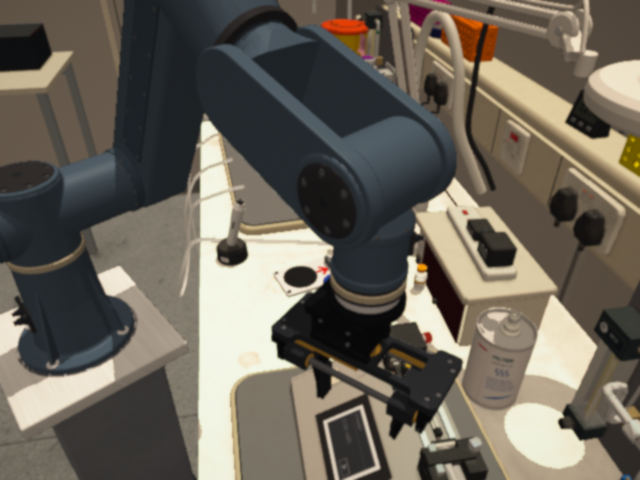

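The top view (crop = 2.5×(px−[170,110])) shows these:
- The orange cap is at about px (366,199), with its barb pointing down-right to about (390,226).
- The pad is at about (289,259) and the fin at about (305,171).
- The clear bottle with the blue cap is at about (380,281).

The scene view is mostly blocked by the arm. The network points agree with the picture and the given sizes. I'll refine them by colour.

```bash
cat > seg.py <<'E'
from h import *
np.set_printoptions(precision=4,suppress=True)
def blob(im,lo,hi,near,r):
    hsv=cv2.cvtColor(im,cv2.COLOR_BGR2HSV); m=cv2.inRange(hsv,lo,hi)
    k=np.zeros_like(m); cv2.circle(k,near,r,255,-1); m&=k
    n,l,s,c=cv2.connectedComponentsWithStats(m); i=1+np.argmax(s[1:,4]); return c[i],s[i],(l==i)
E
python3 - <<'E'
from seg import *
im=cv2.imread("pics/top0.png")
c,s,_=blob(im,(3,150,120),(18,255,255),(366,199),25); print("cap",c,s,at_z("top",c,.144))
c,s,m=blob(im,(95,120,50),(125,255,255),(383,221),18); ys,xs=np.nonzero(m); i=np.argmax(xs+ys); print("barb",s,xs[i],ys[i],at_z("top",(xs[i],ys[i]),.085), "mid",c,at_z("top",c,.085))
c,s,_=blob(im,(0,0,0),(180,255,60),(289,259),30); print("pad",c,s,at_z("top",c,.011))
pad=at_z("top",c,.011)
for yaw in(-12,-14):
  d=np.array([np.cos(np.radians(yaw)),np.sin(np.radians(yaw)),0]); n=np.array([-d[1],d[0],0])
  print(yaw,"corners px",[proj("top",np.r_[pad[:2],.008]+a*d+b*n) for a in(-.049,.179) for b in(-.045,.045)],"fin",proj("top",np.r_[pad[:2],.142]+.15*d))
# plate edges: scan white plate corners
a=cv2.resize(im[150:300,250:350],None,fx=6,fy=6,interpolation=cv2.INTER_CUBIC)[:, :600]; a=cv2.resize(a,(400,600)); 
cv2.imwrite("pics/plate.png",cv2.resize(im[150:300,250:350],None,fx=4,fy=4,interpolation=cv2.INTER_CUBIC))
E
```

```text
cap [365.4883 198.3762] [354 187  24  23 428] [ 0.5229 -0.2977  0.144 ]
barb [375 213  16  15  64] 390 226 [ 0.4841 -0.3467  0.085 ] mid [382.2969 220.4219] [ 0.4946 -0.3329  0.085 ]
pad [289.0561 259.0939] [272 242  35  35 980] [ 0.4323 -0.1558  0.011 ]
-12 corners px [[np.float64(306.3), np.float64(288.0)], [np.float64(261.8), np.float64(278.9)], [np.float64(329.1), np.float64(177.6)], [np.float64(285.8), np.float64(169.1)]] fin [np.float64(301.3), np.float64(167.9)]
-14 corners px [[np.float64(305.3), np.float64(288.6)], [np.float64(261.1), np.float64(278.0)], [np.float64(332.0), np.float64(178.9)], [np.float64(289.0), np.float64(169.0)]] fin [np.float64(304.2), np.float64(168.5)]
```

View pics/plate.png

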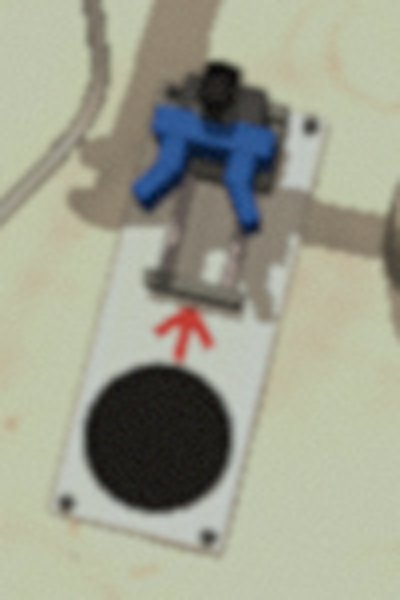

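The plate corners are at px (305,289), (263,278) and (332,181). They fit a pad centre of (0.432,−0.156) and a yaw of about −14°. The bottle axis is at about (0.523,−0.298), with the barb at about −130°. I'll approach above the cap.

Call:
drive_tool --pt "-20 -30 -10 0 0 0 87" --pt "-60 -60 -28 0 0 0 87" --pt "-100 -60 -47 0 0 0 87" --pt "-140 -60 -65 0 0 0 87" --pt "-180 -60 -84 0 0 0 87" --pt "-220 -60 -103 0 0 0 87" --pt "-260 -60 -121 0 0 0 87" --pt "-300 -60 -140 0 0 0 87" --pt "-340 -60 -158 0 0 0 87" --pt "-370 -60 -172 0 0 0 87"

```text
time: 2.0
position: [0.4798, -0.335, 0.2502]
tool_rot: [-0.096, 0.701, -0.701, 0.097]
ft_force: [-0.9, -0.1, 0.5]
grip_width: 0.0871
```

Call:
drive_tool --pt "-25 0 -12 0 0 0 87" --pt "-45 0 -21 0 0 0 87" --pt "-52 0 -25 0 0 0 87" --pt "-52 0 -25 0 0 0 87" --pt "-52 0 -25 0 0 0 87"

```text
time: 2.5
position: [0.5208, -0.2995, 0.25]
tool_rot: [0.096, -0.701, 0.701, -0.095]
ft_force: [-0.3, -0.1, 0.1]
grip_width: 0.087
```

Run:
```python
from seg import *
o=get_obs(); print(o["time"],o["position"],R.from_quat(o["tool_rot"]).as_matrix(),o["q"])
im=camera("scene"); cv2.imwrite("pics/scene1.png",im)
for n,z in dict(bottle_center=.073,barb_tip=.085).items():
    for m in mark_of("scene",n)[:2]: print(n,m["conf"],m["location"],at_z("scene",m["location"],z))
print(proj("scene",(.523,-.298,.146)),proj("scene",(.523,-.298,0)))
cv2.imwrite("pics/s1c.png",cv2.resize(im[180:380,240:490],None,fx=3,fy=3,interpolation=cv2.INTER_CUBIC))
```

```text
2.5 [ 0.5208 -0.2995  0.25  ] [[-0.9634 -0.0007  0.2681]
 [-0.2681 -0.0003 -0.9634]
 [ 0.0007 -1.      0.0001]] [-0.7074  0.4334  1.4232 -0.0007  1.2853  0.5922]
bottle_center 0.6 [374.4, 267.8] [ 0.5172 -0.2983  0.073 ]
barb_tip 0.85 [380.8, 286.1] [ 0.4741 -0.3569  0.085 ]
[np.float64(378.6), np.float64(237.5)] [np.float64(374.1), np.float64(293.4)]
```

View pics/s1c.png

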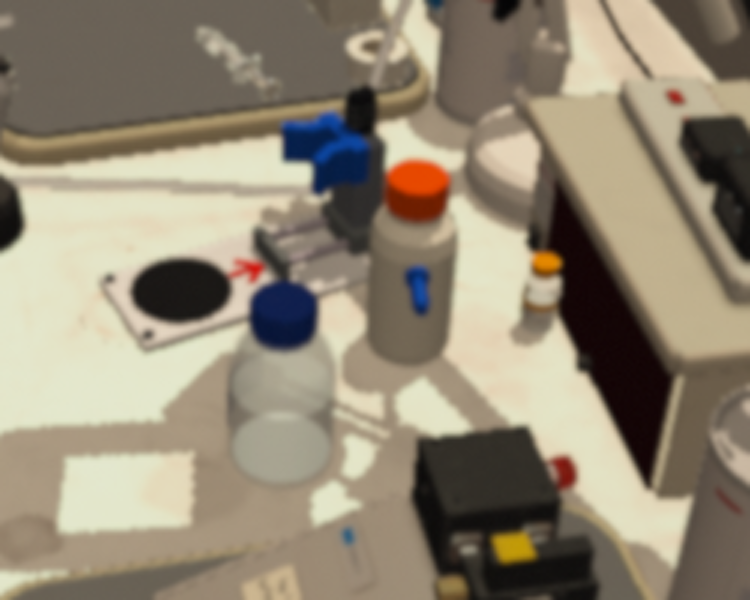

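Run:
```python
from seg import *
print(proj("scene",(.5208,-.2995,.25)),proj("top",(.5208,-.2995,.25)))
im=camera("top"); cv2.imwrite("pics/top1.png",im)
s=cv2.imread("pics/scene1.png")
cv2.imwrite("pics/v5.png",np.hstack([cv2.resize(s[100:300,280:480],(400,400)),cv2.resize(im[110:310,270:470],(400,400))]))
```

```text
[np.float64(382.1), np.float64(192.2)] [np.float64(372.6), np.float64(183.9)]
```

View pics/v5.png

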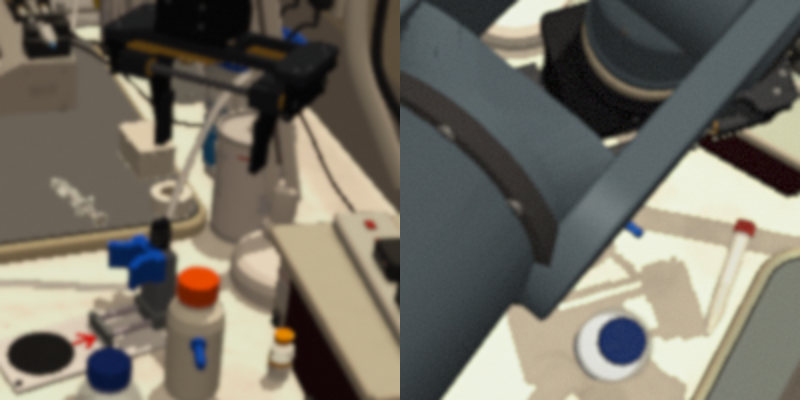

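The open gripper straddles the cap's vertical line. In the scene crop the tips are at about px (361,170) and (409,184), and the cap is at (378,240). Next I descend and grip the cap.

Call:
drive_tool --pt "-2 30 -1 0 0 0 87" --pt "-2 65 -1 0 0 0 87" --pt "-2 95 -1 0 0 0 87" --pt "-2 115 -1 0 0 0 87" --pt "-2 125 -1 0 0 0 87" --pt "-2 128 -1 0 0 0 87" --pt "-2 128 -1 0 0 0 87" --newtons 12

```text
time: 3.4
position: [0.5233, -0.298, 0.1224]
tool_rot: [0.095, -0.7, 0.701, -0.096]
ft_force: [-0.8, -0.2, 0.2]
grip_width: 0.0869
```

Call:
drive_tool --pt "0 0 0 0 0 0 60" --pt "0 0 0 0 0 0 52" --pt "0 0 0 0 0 0 47" --pt "0 0 0 0 0 0 44" --pt "0 0 0 0 0 0 40" --pt "0 0 0 0 0 0 38" --pt "0 0 0 0 0 0 38" --newtons 12

```text
time: 4.1
position: [0.5231, -0.2974, 0.1221]
tool_rot: [-0.096, 0.701, -0.701, 0.096]
ft_force: [1.4, 0.4, -0.4]
grip_width: 0.0415
```

Call:
drive_tool --pt "0 0 0 0 0 0 35" --pt "0 0 0 0 0 0 35" --pt "0 0 0 0 0 0 35" --newtons 30

```text
time: 4.4
position: [0.5231, -0.2975, 0.122]
tool_rot: [-0.096, 0.701, -0.701, 0.096]
ft_force: [0.4, 1.2, 0.1]
grip_width: 0.0355
```

The width of 35 mm is less than the cap diameter, so I'm checking before lifting.

Run:
```python
from seg import *
o=get_obs(); print(o["grip_width"],o["position"],o["ft_force"])
im=camera("scene"); cv2.imwrite("pics/scene2.png",im)
for n,z in dict(bottle_center=.073,barb_tip=.085).items():
    for m in mark_of("scene",n)[:2]: print(n,m["conf"],m["location"],at_z("scene",m["location"],z))
cv2.imwrite("pics/v6.png",cv2.resize(im[150:330,280:480],None,fx=3,fy=3,interpolation=cv2.INTER_CUBIC))
```

```text
0.035548093747727834 [ 0.5231 -0.2975  0.122 ] [0.3533 1.1866 0.1085]
bottle_center 0.63 [374.2, 269.6] [ 0.5126 -0.3023  0.073 ]
bottle_center 0.25 [421.9, 287.8] [ 0.5423 -0.4036  0.073 ]
barb_tip 0.92 [377.9, 280.7] [ 0.4816 -0.3418  0.085 ]
```

View pics/v6.png

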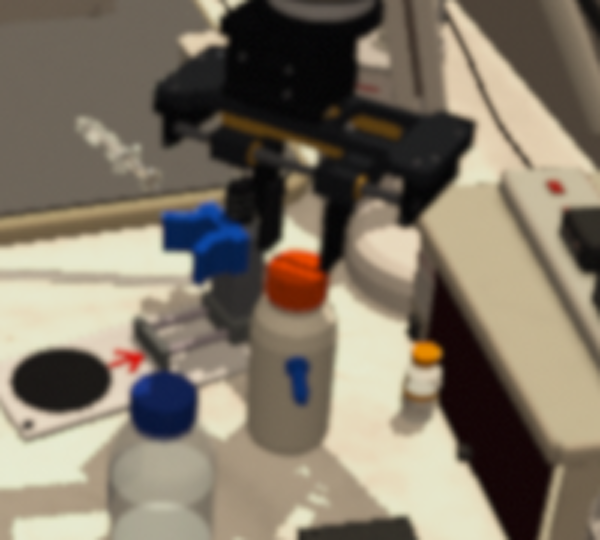

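Run:
```python
from seg import *
print("scene0 TCP",proj("scene",(.1678,-.602,.19)), "z+.03",proj("scene",(.1678,-.602,.22)))
d=np.array([.268,-.963,0])
p=np.array((.1678,-.602,.19)); print("open tips inner",proj("scene",p+.0435*d),proj("scene",p-.0435*d),"backs",proj("scene",p+.0585*d),proj("scene",p-.0585*d))
p=np.array((.5231,-.2975,.122)); print("now tips",proj("scene",p+.0178*d),proj("scene",p-.0178*d),"backs",proj("scene",p+.0328*d),proj("scene",p-.0328*d)); 
for f in("scene0","scene1","scene2"):
    im=cv2.imread(f"pics/{f}.png"); 
    if f!="scene0":
        c,s,_=blob(im,(3,150,120),(14,255,255),(379,243),20); print(f,c,s)
a=cv2.imread("pics/scene0.png")[300:460,260:480]; b=cv2.imread("pics/scene2.png")[190:270,350:410]
cv2.imwrite("pics/v7.png",np.hstack([cv2.resize(a,(440,480),interpolation=cv2.INTER_CUBIC),cv2.resize(b,(360,480),interpolation=cv2.INTER_CUBIC)]))
```

```text
scene0 TCP [np.float64(356.8), np.float64(427.2)] z+.03 [np.float64(357.9), np.float64(411.6)]
open tips inner [np.float64(389.2), np.float64(445.3)] [np.float64(326.4), np.float64(410.2)] backs [np.float64(400.9), np.float64(451.9)] [np.float64(316.3), np.float64(404.6)]
now tips [np.float64(385.5), np.float64(250.1)] [np.float64(369.9), np.float64(244.4)] backs [np.float64(392.3), np.float64(252.6)] [np.float64(363.5), np.float64(242.0)]
scene1 [378.8864 239.7727] [368 234  22  13 220]
scene2 [378.2597 239.453 ] [369 234  19  12 181]
```

View pics/v7.png

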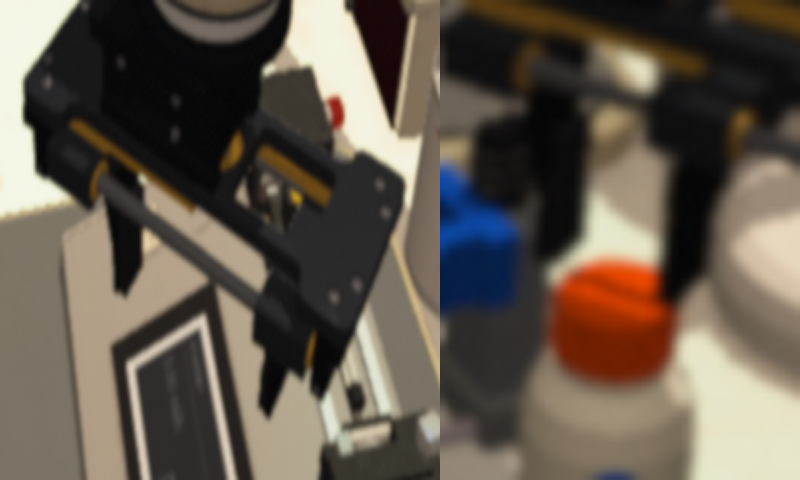

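The finger tips show about 10 px above where the reported TCP projects, so they closed just above the cap top. The orange blob hasn't moved, so the bottle is untouched. I'll open, go about 20 mm lower and close again, using the width to tell what is gripped.

Call:
drive_tool --pt "0 0 0 0 0 0 87" --pt "0 0 0 0 0 0 87" --pt "0 0 0 0 0 0 87" --pt "0 0 0 0 0 0 87" --pt "0 0 0 0 0 0 87" --pt "0 8 0 0 0 0 87" --pt "0 16 0 0 0 0 87" --pt "0 20 0 0 0 0 87" --pt "0 20 0 0 0 0 87" --newtons 12

```text
time: 5.45
position: [0.5224, -0.2969, 0.1008]
tool_rot: [-0.096, 0.701, -0.7, 0.095]
ft_force: [-0.7, 0.1, 0.1]
grip_width: 0.0863
```

Call:
drive_tool --pt "0 0 0 0 0 0 65" --pt "0 0 0 0 0 0 55" --pt "0 0 0 0 0 0 50" --pt "0 0 0 0 0 0 45" --pt "0 0 0 0 0 0 40" --pt "0 0 0 0 0 0 40" --pt "0 0 0 0 0 0 38" --pt "0 0 0 0 0 0 38" --newtons 12

```text
time: 6.25
position: [0.5231, -0.2975, 0.1021]
tool_rot: [0.096, -0.701, 0.701, -0.096]
ft_force: [0.3, -0.1, 0.6]
grip_width: 0.0426
```

The width stalls at 42.6 mm, so the cap is held. I'll tighten and lift.

Call:
drive_tool --pt "0 0 0 0 0 0 30" --pt "0 0 0 0 0 0 30" --pt "0 -5 0 0 0 0 30" --pt "0 -20 0 0 0 0 30" --pt "0 -45 0 0 0 0 30" --pt "0 -75 0 0 0 0 30" --pt "0 -105 0 0 0 0 30" --pt "0 -130 0 0 0 0 30" --pt "0 -140 0 0 0 0 30" --pt "0 -140 0 0 0 0 30" --newtons 30

```text
time: 7.25
position: [0.5236, -0.2979, 0.2433]
tool_rot: [0.095, -0.7, 0.701, -0.096]
ft_force: [-0.5, 0.3, -3.6]
grip_width: 0.0419
```

Run:
```python
from seg import *
o=get_obs(); print(o["grip_width"],o["position"],o["ft_force"],o["q"])
im=camera("scene"); cv2.imwrite("pics/scene3.png",im)
for n,z in dict(bottle_center=.073+.141,barb_tip=.085+.141).items():
    for m in mark_of("scene",n)[:2]: print(n,m["conf"],m["location"],at_z("scene",m["location"],z))
cv2.imwrite("pics/v8.png",cv2.resize(im[120:300,280:480],None,fx=3,fy=3,interpolation=cv2.INTER_CUBIC))
```

```text
0.04189816123113845 [ 0.5236 -0.2979  0.2433] [-0.5379  0.2505 -3.559 ] [-0.7025  0.4404  1.4305 -0.      1.2678  0.5964]
bottle_center 0.87 [380.6, 208.5] [ 0.5213 -0.2986  0.214 ]
bottle_center 0.23 [417.2, 288.9] [ 0.3939 -0.4986  0.214 ]
barb_tip 0.7 [388.3, 224.8] [ 0.4769 -0.359   0.226 ]
barb_tip 0.34 [339.5, 233.9] [ 0.3922 -0.3239  0.226 ]
```

View pics/v8.png

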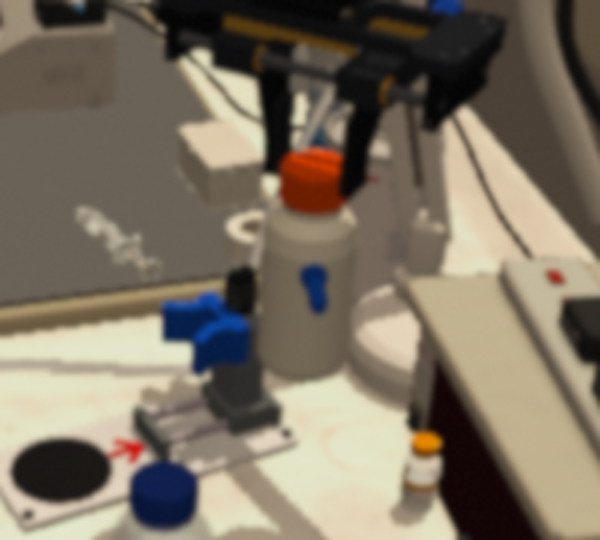

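The bottle is held upright: cap at about crop (315,180), barb at (315,285). It is clear of the fork. I'm moving over the pad while turning.

Call:
drive_tool --pt "3 0 -10 0 -6 0 30" --pt "8 0 -25 0 -14 0 30" --pt "13 0 -42 0 -22 0 30" --pt "19 0 -60 0 -30 0 30" --pt "25 0 -80 0 -38 0 30" --pt "31 0 -100 0 -46 0 30" --pt "37 0 -120 0 -54 0 30" --pt "43 0 -140 0 -62 0 30" --pt "48 0 -155 0 -70 0 30" --pt "50 0 -161 0 -78 0 30"

```text
time: 8.4
position: [0.4293, -0.1534, 0.2404]
tool_rot: [0.517, -0.484, 0.481, -0.517]
ft_force: [0.1, -0.5, -2.3]
grip_width: 0.0421
```

Call:
drive_tool --pt "0 0 0 0 -8 0 30" --pt "0 0 0 0 -16 0 30" --pt "0 0 0 0 -24 0 30" --pt "0 0 0 0 -32 0 30" --pt "0 0 0 0 -37 0 30" --pt "0 0 0 0 -37.5 0 30" --pt "0 0 0 0 -37.5 0 30"

```text
time: 9.1
position: [0.4311, -0.1554, 0.2411]
tool_rot: [-0.643, 0.294, -0.293, 0.644]
ft_force: [0.7, 0.0, -2.1]
grip_width: 0.0421
```

Run:
```python
from seg import *
o=get_obs(); T=R.from_quat(o["tool_rot"]).as_matrix(); print(o["time"],o["grip_width"],o["position"],o["ft_force"]); print(T,np.degrees(o["q"]))
b0=.143-.002
for c in("scene","top"):
    im=camera(c); cv2.imwrite(f"pics/{c}4.png",im)
    for n,z in dict(bottle_center=.073+b0,barb_tip=.085+b0,pad=.011).items():
        for m in mark_of(c,n)[:2]: print(c,n,m["conf"],m["location"],at_z(c,m["location"],z))
s=cv2.imread("pics/scene4.png"); t=cv2.imread("pics/top4.png")
cv2.imwrite("pics/v9.png",np.hstack([cv2.resize(s[150:310,220:380],(400,400),interpolation=cv2.INTER_CUBIC),cv2.resize(t[150:310,220:380],(400,400),interpolation=cv2.INTER_CUBIC)]))
```

```text
9.1 0.04209000786264068 [ 0.4311 -0.1554  0.2411] [ 0.682   0.0218 -2.0705]
[[ 0.6557 -0.0019  0.755 ]
 [-0.755   0.0013  0.6557]
 [-0.0023 -1.     -0.0006]] [-33.8426  13.4649 101.1721   0.001   65.498  -74.8187]
scene bottle_center 0.63 [298.4, 196.7] [ 0.4305 -0.1623  0.214 ]
scene barb_tip 0.75 [327.2, 185.5] [ 0.489  -0.1814  0.226 ]
scene pad 0.68 [301.7, 274.8] [ 0.4367 -0.1579  0.011 ]
top bottle_center 0.26 [378.1, 284.1] [ 0.372 -0.308  0.214]
```

View pics/v9.png

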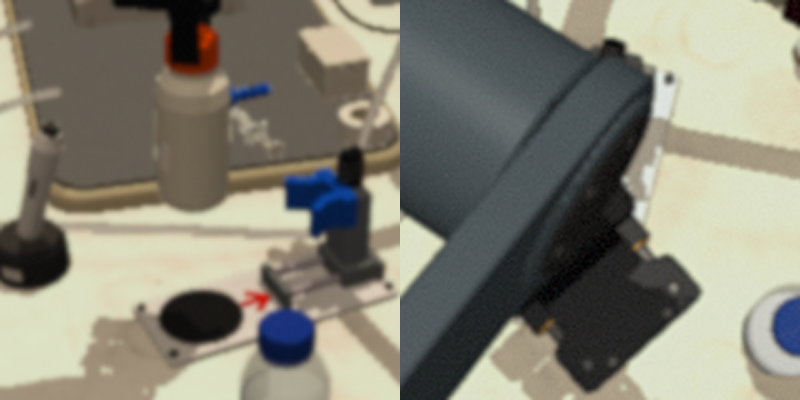

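The bottle hangs upright over the pad and its barb points towards the coupler (barb tip px about (327,186), root (313,189)). I'll fit the barb's yaw against projections.

Run:
```python
from seg import *
im=cv2.imread("pics/scene4.png")
c,s,m=blob(im,(95,90,40),(125,255,255),(320,187),11); ys,xs=np.nonzero(m); i=np.argmax(xs)
v=cv2.fitLine(np.c_[xs,ys].astype(np.float32),cv2.DIST_L2,0,.01,.01).ravel(); print("blob",c,s,"slope",v[1]/v[0],"tip",xs.max(),ys[xs==xs.max()].mean())
for y in(-5,-10,-14,-18,-22):
    d=np.array([np.cos(np.radians(y)),np.sin(np.radians(y)),0]); a=np.array([.431,-.156,.224])
    r,t=np.array(proj("scene",a+.03*d)),np.array(proj("scene",a+.067*d)); print(y,"root",r,"tip",t,"slope",(t-r)[1]/(t-r)[0], "mid",(r+t)/2)
# body outline columns for tilt / axis
print("axis px",proj("scene",(.431,-.156,.141)),proj("scene",(.431,-.156,.25)),proj("scene",(.431,-.156,.285)))
c,s,_=blob(im,(3,150,100),(18,255,255),(296,170),18); print("cap",c,s)
```

```text
blob [319.5224 186.3881] [312 183  16   8  67] slope -0.23096572 tip 327 185.0
-5 root [309.  186.6] tip [324.1 181.5] slope -0.33774834437086004 mid [316.55 184.05]
-10 root [309.7 187.2] tip [325.7 182.6] slope -0.28749999999999964 mid [317.7 184.9]
-14 root [310.2 187.6] tip [326.8 183.6] slope -0.2409638554216864 mid [318.5 185.6]
-18 root [310.6 188.1] tip [327.8 184.6] slope -0.2034883720930234 mid [319.2  186.35]
-22 root [311.  188.6] tip [328.6 185.7] slope -0.16477272727272738 mid [319.8  187.15]
axis px [np.float64(297.6), np.float64(226.3)] [np.float64(296.1), np.float64(179.2)] [np.float64(295.5), np.float64(162.7)]
cap [301.9478 170.0087] [290 160  17  20 115]
```

Slope and tip column both give about −16°, against a plate yaw of −14.3°. I'm trimming that and lowering.

Call:
drive_tool --pt "1 20 0.5 0 -1.5 0 30" --pt "1 45 0.5 0 -1.5 0 30" --pt "1 70 0.5 0 -1.5 0 30" --pt "1 95 0.5 0 -1.5 0 30" --pt "1 110 0.5 0 -1.5 0 30" --pt "1 118 0.5 0 -1.5 0 30" --pt "1 121 0.5 0 -1.5 0 30" --pt "1 123 0.5 0 -1.5 0 30" --pt "1 124 0.5 0 -1.5 0 30" --pt "1 124 0.5 0 -1.5 0 30"

```text
time: 10.5
position: [0.4332, -0.1565, 0.1186]
tool_rot: [0.647, -0.284, 0.285, -0.647]
ft_force: [0.3, 0.4, -3.3]
grip_width: 0.0423
```

Call:
drive_tool --pt "0 1 0 0 0 0 30" --pt "0 2 0 0 0 0 30" --pt "0 2 0 0 0 0 30" --pt "0 3 0 0 0 0 30" --pt "0 3 0 0 0 0 30"

```text
time: 11.0
position: [0.4327, -0.1562, 0.115]
tool_rot: [-0.647, 0.284, -0.284, 0.647]
ft_force: [0.5, -0.2, -2.8]
grip_width: 0.0422
```

Run:
```python
from seg import *
o=get_obs(); print(o["time"],o["grip_width"],o["position"],o["ft_force"],R.from_quat(o["tool_rot"]).as_matrix()[:,2])
im=camera("scene"); cv2.imwrite("pics/scene5.png",im)
for n,z in dict(bottle_center=.084,barb_tip=.096,fork_mouth=.096).items():
    for m in mark_of("scene",n)[:2]: print(n,m["conf"],m["location"],at_z("scene",m["location"],z))
p=proj("scene",(.432,-.156,.011)); print("underside px",p,proj("scene",(.432,-.156,.157)))
x,y=int(p[0])-80,int(p[1])-110
cv2.imwrite("pics/v10.png",cv2.resize(im[y:y+150,x:x+180],None,fx=4,fy=4,interpolation=cv2.INTER_CUBIC))
```

```text
11.0 0.042163325187197113 [ 0.4327 -0.1562  0.115 ] [ 0.547  -0.1845 -2.8118] [ 0.7365  0.6765 -0.    ]
bottle_center 0.9 [300.8, 249.5] [ 0.4332 -0.1617  0.084 ]
barb_tip 0.88 [328.3, 239.3] [ 0.491  -0.1842  0.096 ]
fork_mouth 0.94 [341.5, 233.3] [ 0.5279 -0.1857  0.096 ]
underside px [np.float64(299.5), np.float64(275.3)] [np.float64(297.8), np.float64(219.6)]
```

View pics/v10.png

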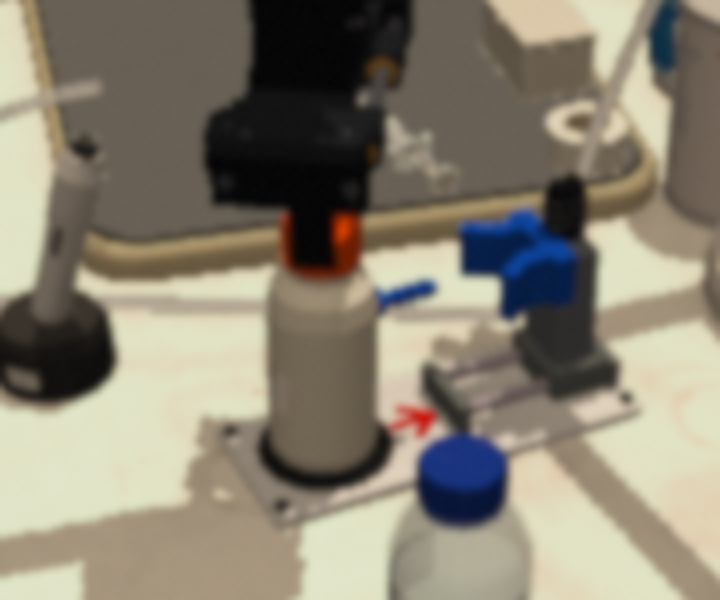

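```bash
cat > fit.py <<'E'
import sys
from seg import *
f,bx,by,z=sys.argv[1],float(sys.argv[2]),float(sys.argv[3]),float(sys.argv[4])
im=cv2.imread(f)
c,s,m=blob(im,(95,90,40),(125,255,255),(321,241),11); ys,xs=np.nonzero(m)
v=cv2.fitLine(np.c_[xs,ys].astype(np.float32),cv2.DIST_L2,0,.01,.01).ravel(); print("blob",c,s,"slope",v[1]/v[0],"tip",xs.max(),ys[xs==xs.max()].mean())
for y in(-10,-14,-18,-22,-26):
    d=np.array([np.cos(np.radians(y)),np.sin(np.radians(y)),0]); a=np.array([bx,by,z])
    r,t=np.array(proj("scene",a+.03*d)),np.array(proj("scene",a+.067*d)); print(y,"tip",t,"slope",(t-r)[1]/(t-r)[0],"mid",(r+t)/2)
E
python3 fit.py pics/scene5.png .4327 -.1562 .098
```

```text
blob [319.5128 238.0513] [314 236  13   6  39] slope -0.2771103 tip 326 236.5
-10 tip [326. 234.] slope -0.3310810810810812 mid [318.6  236.45]
-14 tip [327. 235.] slope -0.28571428571428653 mid [319.3 237.2]
-18 tip [328.  236.1] slope -0.2375000000000007 mid [320. 238.]
-22 tip [328.8 237.3] slope -0.19393939393939325 mid [320.55 238.9 ]
-26 tip [329.4 238.5] slope -0.14880952380952422 mid [321.   239.75]
```

Yaw fits at about −14.5°, and the bottle is centred over the pad. Now I set it down the last 2–3 mm.

Call:
drive_tool --pt "0 0.7 0 0 0 0 30" --pt "0 1.4 0 0 0 0 30" --pt "0 1.4 0 0 0 0 30" --pt "0 2 0 0 0 0 30" --pt "0 2 0 0 0 0 30"

```text
time: 11.7
position: [0.4328, -0.1563, 0.1131]
tool_rot: [0.647, -0.284, 0.284, -0.647]
ft_force: [1.1, -0.1, -2.3]
grip_width: 0.042
```

Call:
drive_tool --pt "0 0.7 0 0 0 0 30" --pt "0 1.2 0 0 0 0 30" --pt "0 1.2 0 0 0 0 30"

```text
time: 12.0
position: [0.4334, -0.1567, 0.113]
tool_rot: [0.648, -0.284, 0.285, -0.647]
ft_force: [-1.7, 0.8, 7.6]
grip_width: 0.0419
```

Contact shows at 7.6 N. I'll relax by about 1 mm and open gently.

Call:
drive_tool --pt "0 -0.8 0 0 0 0 30" --pt "0 -0.8 0 0 0 0 38" --pt "0 -0.8 0 0 0 0 43" --pt "0 -0.8 0 0 0 0 46" --pt "0 -0.8 0 0 0 0 55" --pt "0 -0.8 0 0 0 0 70" --pt "0 -0.8 0 0 0 0 87" --pt "0 -0.8 0 0 0 0 87" --pt "0 -0.8 0 0 0 0 87" --pt "0 -0.8 0 0 0 0 87" --newtons 10

```text
time: 13.0
position: [0.4327, -0.1562, 0.1126]
tool_rot: [-0.647, 0.284, -0.284, 0.647]
ft_force: [0.1, 0.1, 0.6]
grip_width: 0.084
```

Call:
drive_tool --pt "0 -20 0 0 0 0 87" --pt "0 -50 0 0 0 0 87" --pt "0 -85 0 0 0 0 87" --pt "0 -115 0 0 0 0 87" --pt "0 -125 0 0 0 0 87" --pt "0 -125 0 0 0 0 87"

```text
time: 13.6
position: [0.4335, -0.1567, 0.2388]
tool_rot: [0.648, -0.283, 0.286, -0.647]
ft_force: [-0.3, 0.3, -0.7]
grip_width: 0.0873
```

```bash
python3 - <<'E'
from seg import *
o=get_obs(); T=R.from_quat(o["tool_rot"]).as_matrix(); print(o["time"],o["grip_width"],o["position"],o["ft_force"]);print(T)
im=camera("scene"); cv2.imwrite("pics/scene6.png",im)
for n,z in dict(bottle_center=.084,barb_tip=.096,fork_mouth=.096,coupler_grip=.124).items():
    for m in mark_of("scene",n)[:2]: print(n,m["conf"],m["location"],at_z("scene",m["location"],z))
c,s,_=blob(im,(3,150,100),(18,255,255),(298,222),18); print("cap",c,s,at_z("scene",c,.147))
d=np.array([np.cos(np.radians(-14.3)),np.sin(np.radians(-14.3))]); fin=np.array([.4323,-.1558])+.15*d
print("fin",fin,"proj",proj("scene",(*fin,.124)),proj("scene",(*fin,.142)))
delta=np.r_[fin-o["position"][:2],0]; print("delta tool",T.T@delta*1000)
E
python3 fit.py pics/scene6.png .4327 -.1562 .096
```

```text
13.6 0.08734566144737324 [ 0.4335 -0.1567  0.2388] [-0.2775  0.2763 -0.6937]
[[ 0.6766  0.003   0.7364]
 [-0.7364 -0.0019  0.6766]
 [ 0.0034 -1.      0.0009]]
bottle_center 0.61 [299.1, 249.6] [ 0.4303 -0.1597  0.084 ]
barb_tip 0.95 [325.7, 238.5] [ 0.4888 -0.1783  0.096 ]
fork_mouth 0.86 [343.7, 232.5] [ 0.5337 -0.1866  0.096 ]
fork_mouth 0.64 [333.0, 303.5] [ 0.3628 -0.3429  0.096 ]
coupler_grip 0.65 [359.1, 217.8] [ 0.5692 -0.1964  0.124 ]
coupler_grip 0.23 [334.3, 302.6] [ 0.345  -0.3656  0.124 ]
cap [298.9631 225.1761] [289 216  21  20 352] [ 0.4302 -0.1618  0.147 ]
fin [ 0.5777 -0.1928] proj [np.float64(360.8), np.float64(215.8)] [np.float64(361.1), np.float64(208.7)]
delta tool [124.1467   0.4977  81.6609]
blob [319.8919 238.8649] [314 236  13   6  37] slope -0.2733588 tip 326 237.5
-10 tip [326.  234.7] slope -0.33783783783783755 mid [318.6 237.2]
-14 tip [327.  235.8] slope -0.28571428571428464 mid [319.3 238. ]
-18 tip [328.  236.9] slope -0.23749999999999893 mid [320.  238.8]
-22 tip [328.8 238.1] slope -0.1890243902439017 mid [320.6  239.65]
-26 tip [329.4 239.3] slope -0.14880952380952422 mid [321.   240.55]
```

The bottle is released and standing, barb at about −15°. Next is the coupler fin, with the jaws turned across the rail.

Call:
drive_tool --pt "15 0 10 0 -5 0 60" --pt "40 0 26 0 -12 0 60" --pt "70 0 46 0 -19 0 60" --pt "100 0 66 0 -26 0 60" --pt "118 0 78 0 -31 0 60" --pt "124 0 82 0 -33 0 55" --pt "124 0 82 0 -33 0 55" --pt "124 0 82 0 -33 0 55"

```text
time: 14.65
position: [0.576, -0.1916, 0.2362]
tool_rot: [-0.701, 0.09, -0.088, 0.702]
ft_force: [-0.3, -0.0, -0.4]
grip_width: 0.0556
```

Call:
drive_tool --pt "0 25 0 0 0 0 55" --pt "0 55 0 0 0 0 55" --pt "0 85 0 0 0 0 55" --pt "0 105 0 0 0 0 55" --pt "0 114 0 0 0 0 55" --pt "0 114 0 0 0 0 55"

```text
time: 15.25
position: [0.5756, -0.1915, 0.1224]
tool_rot: [-0.701, 0.09, -0.088, 0.702]
ft_force: [0.5, -0.3, -0.1]
grip_width: 0.0551
```

Run:
```python
from seg import *
o=get_obs(); T=R.from_quat(o["tool_rot"]).as_matrix(); print(o["time"],o["grip_width"],o["position"],o["ft_force"]);print(T,o["q"])
fin=np.array([.5777,-.1928,o["position"][2]]); print("delta tool",T.T@(fin-o["position"])*1000)
im=camera("scene"); cv2.imwrite("pics/scene7.png",im)
cv2.imwrite("pics/v11.png",cv2.resize(im[150:290,270:430],None,fx=4,fy=4,interpolation=cv2.INTER_CUBIC))
```

```text
15.25 0.05508718822151282 [ 0.5756 -0.1915  0.1224] [ 0.5438 -0.2829 -0.1157]
[[ 0.9683 -0.003   0.2497]
 [-0.2497  0.0017  0.9683]
 [-0.0033 -1.      0.0008]] [-0.5052  0.5859  1.5413 -0.      1.0179 -1.8236]
delta tool [ 2.4121 -0.0087 -0.7534]
```

View pics/v11.png

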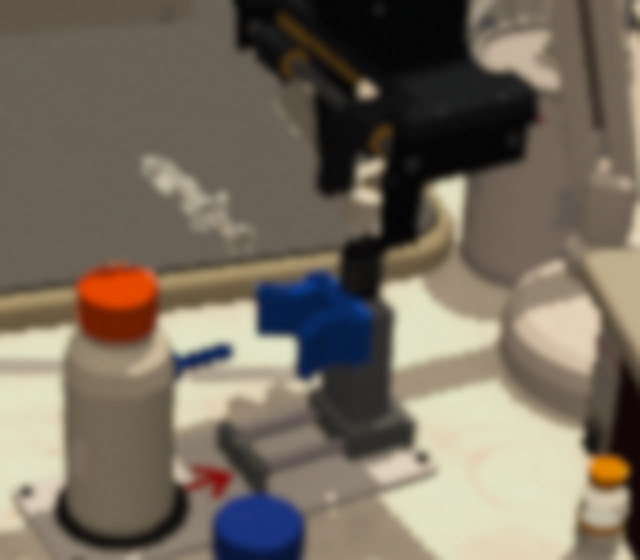

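The tips (crop (335,190) and (395,245)) straddle the fin but sit above its top (362,240). I'm going 27 mm lower and closing.

Call:
drive_tool --pt "2 7 0 0 0 0 55" --pt "2 14 0 0 0 0 55" --pt "2 20 0 0 0 0 55" --pt "2 24 0 0 0 0 55" --pt "2 27 0 0 0 0 55" --pt "2 27 0 0 0 0 55"

```text
time: 15.9
position: [0.5786, -0.1924, 0.0961]
tool_rot: [-0.701, 0.089, -0.088, 0.702]
ft_force: [0.0, 0.3, -0.7]
grip_width: 0.055
```

Call:
drive_tool --pt "0 0 0 0 0 0 40" --pt "0 0 0 0 0 0 30" --pt "0 0 0 0 0 0 22" --pt "0 0 0 0 0 0 18" --pt "0 0 0 0 0 0 12" --pt "0 0 0 0 0 0 10" --pt "0 0 0 0 0 0 10" --pt "0 0 0 0 0 0 10" --newtons 15

```text
time: 16.7
position: [0.5791, -0.1921, 0.0967]
tool_rot: [-0.701, 0.089, -0.089, 0.702]
ft_force: [-0.1, 1.7, -0.2]
grip_width: 0.016
```

The fin is gripped at 16.0 mm. I slide it home along tool −x.

Call:
drive_tool --pt "-3 0 0 0 0 0 10" --pt "-7 0 0 0 0 0 10" --pt "-11 0 0 0 0 0 10" --pt "-15 0 0 0 0 0 10" --pt "-19 0 0 0 0 0 10" --pt "-22 0 0 0 0 0 10" --pt "-25 0 0 0 0 0 10" --pt "-28 0 0 0 0 0 10" --pt "-31 0 0 0 0 0 10" --pt "-33 0 0 0 0 0 10"

```text
time: 17.7
position: [0.5467, -0.1839, 0.0967]
tool_rot: [-0.701, 0.089, -0.089, 0.702]
ft_force: [2.5, 4.5, 0.1]
grip_width: 0.0158
```

Call:
drive_tool --pt "-2 0 0 0 0 0 10" --pt "-4 0 0 0 0 0 10" --pt "-6 0 0 0 0 0 10" --pt "-8 0 0 0 0 0 10" --pt "-10 0 0 0 0 0 10" --pt "-12 0 0 0 0 0 10" --pt "-14 0 0 0 0 0 10" --pt "-16 0 0 0 0 0 10" --pt "-18 0 0 0 0 0 10" --pt "-18 0 0 0 0 0 10"

```text
time: 18.7
position: [0.5289, -0.1794, 0.0967]
tool_rot: [-0.701, 0.089, -0.089, 0.702]
ft_force: [1.8, 4.5, 0.7]
grip_width: 0.0154
```

Run:
```python
from seg import *
o=get_obs(); print(o["time"],o["grip_width"],o["position"],o["ft_force"])
im=camera("scene"); cv2.imwrite("pics/scene8.png",im)
c,s,_=blob(im,(3,150,100),(18,255,255),(298,222),18); print("cap",c,s)
```

```text
18.7 0.015373889662761415 [ 0.5289 -0.1794  0.0967] [1.7813 4.5058 0.6549]
cap [298.7515 225.4942] [289 216  21  20 342]
```

Call:
drive_tool --pt "-1 0 0 0 0 0 10" --pt "-2 0 0 0 0 0 10" --pt "-3 0 0 0 0 0 10" --pt "-4 0 0 0 0 0 10" --pt "-5 0 0 0 0 0 10" --pt "-5 0 0 0 0 0 10"

```text
time: 19.35
position: [0.529, -0.1795, 0.0968]
tool_rot: [0.702, -0.086, 0.092, -0.701]
ft_force: [11.1, 4.6, -5.6]
grip_width: 0.0156
```

It has stopped firmly (11 N) after about 52 mm of TCP travel. I'm checking where the coupler and bottle are.

```bash
cat > chk.py <<'E'
import sys
from seg import *
n=sys.argv[1]
d=np.array([np.cos(np.radians(-14.3)),np.sin(np.radians(-14.3))]); nn=np.array([-d[1],d[0]]); pad=np.array([.4323,-.1558])
o=get_obs(); print(o["time"],o["grip_width"],o["position"],o["ft_force"])
for c in ("scene","top"):
    im=camera(c); cv2.imwrite(f"pics/{c}{n}.png",im)
    for t,z in dict(bottle_center=.084,barb_tip=.096,fork_mouth=.096,coupler_grip=.124,pad=.011,plain_center=.065,vial=0,tube=0,scope=0).items():
        for m in mark_of(c,t)[:1]:
            p=at_z(c,m["location"],z); print(c,t,round(m["conf"],2),np.round(m["location"],1),p[:2],"along/across mm",np.round(1000*np.array([(p[:2]-pad)@d,(p[:2]-pad)@nn]),1))
print("top fin proj home/50", [proj("top",(*(pad+s*d),.142)) for s in(.095,.1,.15)])
im=cv2.imread(f"pics/scene{n}.png"); c,s,_=blob(im,(3,150,100),(18,255,255),(298,222),18); print("cap",c,s)
b0=cv2.imread("pics/scene6.png")
for nm,i in(("before",b0),("now",im)):
    c,s,m=blob(i,(95,90,40),(125,255,255),(338,235),25); print(nm,"blue",c,s)
E
python3 chk.py 9
```

```text
19.35 0.015593509625295883 [ 0.529  -0.1795  0.0968] [11.1326  4.6144 -5.6032]
scene bottle_center 0.81 [297.2 251.5] [ 0.4229 -0.1624] along/across mm [-7.4 -8.7]
scene barb_tip 0.89 [329.2 238.8] [ 0.4937 -0.184 ] along/across mm [ 66.5 -12.2]
scene fork_mouth 0.78 [319.1 240.7] [ 0.4727 -0.1753] along/across mm [43.9 -8.9]
scene coupler_grip 0.77 [337.6 224. ] [ 0.5171 -0.1842] along/across mm [89.2 -6.6]
scene pad 0.82 [302.5 276.5] [ 0.4343 -0.1637] along/across mm [ 3.9 -7.1]
scene plain_center 0.58 [332.8 303.8] [ 0.3851 -0.318 ] along/across mm [  -5.7 -168.8]
scene vial 0.54 [420.6 287.7] [ 0.6135 -0.3508] along/across mm [ 223.7 -144.2]
scene scope 0.59 [231.3 255.9] [0.3638 0.0163] along/across mm [-108.9  149.9]
top bottle_center 0.81 [285.2 253.6] [ 0.4352 -0.1542] along/across mm [2.4 2.3]
top barb_tip 0.62 [294.  222.9] [ 0.4898 -0.1711] along/across mm [59.5 -0.7]
top fork_mouth 0.64 [288.6 229.6] [ 0.4776 -0.1613] along/across mm [45.3  5.8]
top coupler_grip 0.49 [293.4 201. ] [ 0.5242 -0.1719] along/across mm [93.1  7.1]
top pad 0.91 [288.5 259.9] [ 0.4307 -0.1547] along/across mm [-1.8  0.7]
top plain_center 0.8 [378.  283.8] [ 0.3795 -0.3243] along/across mm [  -9.6 -176.4]
top vial 0.65 [383.6 174. ] [ 0.6063 -0.3485] along/across mm [ 216.2 -143.7]
top tube 0.66 [431.  248.7] [ 0.4516 -0.439 ] along/across mm [  88.6 -269.7]
top scope 0.75 [204.6 293.4] [0.3664 0.0133] along/across mm [-105.6  147.6]
top fin proj home/50 [[np.float64(296.9), np.float64(198.6)], [np.float64(297.6), np.float64(195.8)], [np.float64(304.6), np.float64(168.6)]]
cap [298.8944 225.2757] [289 216  21  20 341]
before blue [349.3601 229.7378] [334 218  29  26 511]
now blue [327.9963 236.1063] [314 223  28  27 536]
```

Run:
```python
from h import *
d=np.array([np.cos(np.radians(-14.3)),np.sin(np.radians(-14.3))]); pad=np.array([.4323,-.1558])
# blue centroid before at ~ (349.4,229.7): take its point at z=.096, shift by travel
p=at_z("scene",(349.36,229.74),.096)
for s in(.048,.052,.055,.058): print(s,proj("scene",(*(p[:2]-s*d),.096)))
```

```text
0.048 [np.float64(329.9), np.float64(235.2)]
0.052 [np.float64(328.3), np.float64(235.7)]
0.055 [np.float64(327.1), np.float64(236.0)]
0.058 [np.float64(325.8), np.float64(236.4)]
```

Call:
drive_tool --pt "0 0 0 0 0 0 8" --pt "-1 0 0 0 0 0 8" --pt "-2 0 0 0 0 0 8" --pt "-2 0 0 0 0 0 8" --newtons 30

```text
time: 20.75
position: [0.529, -0.1795, 0.0968]
tool_rot: [0.702, -0.085, 0.094, -0.701]
ft_force: [15.0, 4.4, -8.0]
grip_width: 0.0153
```

The stop is firm: 15 N with no motion, and fork mouth 45 mm from the pad as expected at home. I'll unload, open, and go up and away.

Call:
drive_tool --pt "3 0 0 0 0 0 8" --pt "5.5 0 0 0 0 0 8" --pt "5.5 0 0 0 0 0 14" --pt "5.5 0 0 0 0 0 20" --pt "5.5 0 0 0 0 0 30" --pt "5.5 0 0 0 0 0 45" --pt "5.5 0 0 0 0 0 45" --pt "5.5 0 0 0 0 0 45" --newtons 10

```text
time: 21.55
position: [0.5278, -0.1798, 0.0966]
tool_rot: [0.702, -0.089, 0.089, -0.701]
ft_force: [-0.4, -0.9, -0.5]
grip_width: 0.0418
```

Call:
drive_tool --pt "5 -15 0 0 0 0 45" --pt "5 -40 0 0 0 0 45" --pt "5 -75 0 0 0 0 45" --pt "5 -110 0 0 0 0 45" --pt "5 -145 0 0 0 0 45" --pt "5 -165 0 0 0 0 45" --pt "5 -170 0 0 0 0 45"

```text
time: 22.25
position: [0.5343, -0.1817, 0.2696]
tool_rot: [0.702, -0.087, 0.091, -0.701]
ft_force: [0.5, 0.1, -0.4]
grip_width: 0.045
```

Call:
drive_tool --pt "0 0 -20 0 0 0 45" --pt "0 0 -50 0 0 0 45" --pt "0 0 -85 0 0 0 45" --pt "0 0 -120 0 0 0 45" --pt "0 0 -155 0 0 0 45" --pt "0 0 -185 0 0 0 45" --pt "0 0 -200 0 0 0 45" --pt "0 0 -200 0 0 0 45"

```text
time: 23.05
position: [0.4821, -0.3757, 0.2652]
tool_rot: [-0.701, 0.09, -0.089, 0.702]
ft_force: [0.3, -0.5, -0.2]
grip_width: 0.045
```

```bash
python3 chk.py 10
python3 - <<'E'
import cv2,numpy as np
s=cv2.imread("pics/scene10.png"); t=cv2.imread("pics/top10.png")
cv2.imwrite("pics/v12.png",np.hstack([cv2.resize(s[190:310,250:370],(400,400),interpolation=cv2.INTER_CUBIC),cv2.resize(t[160:300,230:370],(400,400),interpolation=cv2.INTER_CUBIC)]))
E
```

```text
23.05 0.04495121010094687 [ 0.4821 -0.3757  0.2652] [ 0.3327 -0.535  -0.1523]
scene bottle_center 0.64 [301.  247.8] [ 0.4374 -0.1572] along/across mm [ 5.3 -0.1]
scene barb_tip 0.65 [328.6 238.3] [ 0.494  -0.1818] along/across mm [66.2 -9.9]
scene fork_mouth 0.74 [319.1 239.4] [ 0.4758 -0.1716] along/across mm [46.1 -4.6]
scene coupler_grip 0.62 [341.1 220.6] [ 0.5318 -0.1792] along/across mm [102.2   1.9]
scene pad 0.97 [300.6 274.6] [ 0.4353 -0.1557] along/across mm [2.9 0.8]
scene vial 0.8 [420.3 289.1] [ 0.6094 -0.3535] along/across mm [ 220.4 -147.8]
scene scope 0.96 [231.7 255.4] [0.3656 0.0174] along/across mm [-107.4  151.4]
top coupler_grip 0.55 [295.1 202.4] [ 0.5217 -0.175 ] along/across mm [91.3  3.5]
top fin proj home/50 [[np.float64(296.9), np.float64(198.6)], [np.float64(297.6), np.float64(195.8)], [np.float64(304.6), np.float64(168.6)]]
cap [298.9469 225.0196] [289 215  21  21 358]
before blue [349.3601 229.7378] [334 218  29  26 511]
now blue [327.9188 235.8195] [314 223  28  27 554]
```

View pics/v12.png

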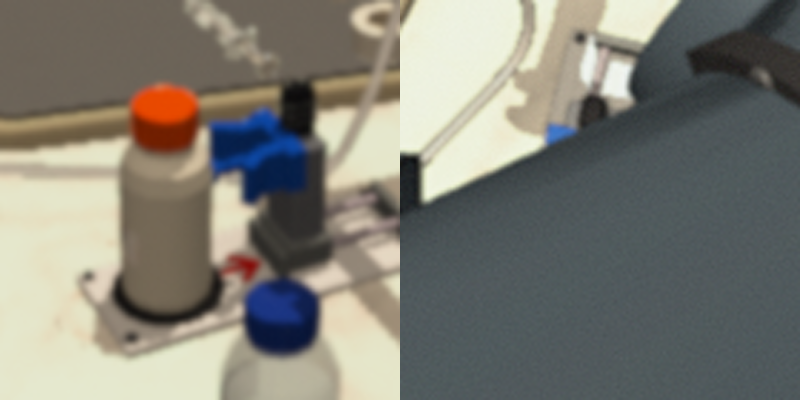

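The last picture shows the bottle upright on the pad with the coupler against its stop and the barb inside the fork. The gripper is clear.

```bash
python3 -c "
from rig import *
print(hand_in())"
```

```text
the job is handed in; nothing more can be done
None
```

The job is handed in: the orange-capped bottle stands upright on the black pad with its barb inside the coupler fork, and the gripper is clear of everything. The last clock reading before hand-in was about 23 s of the 54 s allowed.

**What I did:** I picked the bottle up by its cap, turned it about 117° so the barb followed the red arrow, set it on the pad and let go. Then I gripped the fin and slid the coupler along its rail to its stop.

**Last checks:**
- **Bottle:** the cap's place in the image has not moved since I let go. The networks put the bottle within a few mm of the pad centre, apart from one poor scene reading 11 mm off. The barb yaw fitted at about −15° before the slide, against about −14.3° for the plate.
- **Coupler:** it held firm under a 15 N push, and the fork mouth is 44–46 mm from the pad centre, where 45 mm means home. The final picture shows it against its stop.
- **Bystanders:** the readings for the clear bottle, vial, tube and scope match their starting places to within about a centimetre. The clear bottle and tube gave no reading in the very last check, so theirs date from just before I let go of the fin.

**What failed or disagreed:**
- The first grip closed just above the cap without moving the bottle, because the fingertips appeared about 25 mm higher than the reported TCP. I went 20 mm lower and it held.
- The gripper travelled only about 52 mm instead of 55 mm before the stop.
- The fin readings scattered between 89 and 102 mm from the pad, where 95 mm means home.
- In the scene camera, the networks put the barb tip about 10 mm off the rail axis, but the slope fit and the top camera did not.

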